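Clamp the glued brow piece on the mask

ROBOT

A 6-joint arm with a two-finger parallel gripper is mounted at the origin on the work surface. World frame = base frame: x ahead of the robot, y to its left, z up, the work surface at z = 0. Lengths are in m, angles in rad, forces in N, time in s.
With the tool pointing down it reaches from about 0.375 to 0.9 m from the base axis. Payload 3.1 kg.
Tool frame: the origin (TCP) lies midway between the tips of the shut fingers; the grasp point (between the pads) lies robot.grip_depth behind it (robot.grip_depth is the distance from the TCP to the grasp point, in m); z points along the fingers, y is the line along which they close (so a half turn about z gives the same grasp; the last joint's range is limited). The gripper opens to 87 mm and grips with 3 to 60 N. Pads are 19 mm wide; open, the fingers measure 117 mm over their backs; the gripper's body (75 mm by 190 mm) begins 51 mm behind the grasp point.
Start: joints at [0.942, 0.527, 1.433, -0, 1.181, -0.178], TCP at [0.272, 0.563, 0.223] pointing down, gripper open.
Joint ranges: [-3.08, 3.08], [-0.75, 2.2], [0.22, 2.44], [-1.43, 4.57], [0, 2.65], [-2.85, 2.85]. Speed limits (rad/s): [2.79, 2.79, 3.14, 3.14, 3.14, 3.14].

INTERFACE

Orientations are given as a unit quaternion [x, y, z, w].
In Python, from rig import robot, cams, order gives the robot as it stands (robot), with the cameras (cams) and the job (order).
- The arm moves only by the tool run_rows, called after "Call:" by a JSON object that holds its "api" and its "payload". Schema: {"type":"object","properties":{"motion":{"type":"array","items":{"type":"object","properties":{"x":{"type":"number"},"y":{"type":"number"},"z":{"type":"number"},"yaw":{"type":"number"}},"additionalProperties":false},"minItems":1,"maxItems":20},"finger_gap":{"type":"number"},"force":{"type":"number"},"only":{"type":"string"},"quiet":{"type":"boolean"},"lines":{"type":"string"}},"required":["motion"],"additionalProperties":false}. motion is a list of rows, 1 to 20 of them, each an object with the fields x, y, z (the shift in m), yaw (a turn about the tool's z in rad); a field left out counts as zero; each row shifts and turns the commanded pose from where the row before left it, along the tool's axes as they then stand; what a row does not reach is not made up. A row lasts 1/12 s, in which the tool goes at most 0.0417 m and 0.125 rad, less where a joint would pass 70% of its speed; a pose out of reach is approached as far as the arm can. finger_gap is the finger opening in m, set as the call begins (left out keeps the last). The fingers move at their own pace and stop on an object; force is the grip in N (left out, the last holds). Time passes only in rows, so rows that do not move let the fingers close. The tool returns the time, the measured TCP pose, the force, the opening and the grip force at its end. only (a regular expression) keeps the lines of the reply that match it, lines (a string "A,B") keeps lines A to B, and quiet returns only ok. Input that does not fit is refused with a message, and nothing moves.
- robot.get_obs(): the state, without advancing time (a new reading comes with each control period).
- cams.camera(name): name is "side" or "top" or "wrist"; returns a dict with "img" (400x640x3 uint8, red, green, blue), "fx", "fy", "cx", "cy" (pixels), "xyz" and "attitude" of the camera in the world. Camera axes: x right, y down, z forward; pixel columns grow to the right and rows downward; lengths in m; the calibration is good to about 2 mm. The wrist camera is an equidistant fisheye: a pixel r from the principal point sees the ray r / f radians off the axis. A picture is of the moment at which its call begins. There is no depth.
- order.hand_in(): hands the job in; it is judged then, once.
The state is a dict: "time": time; "q": joint angles; "joint_velocities": joint speeds; "joint_torque": joint torques, N m; "position": TCP position; "tool_rot": TCP orientation; "ft_force": force on the tool from outside, world axes, zero at the start; "moment": the same for the moment, N m; "grip_width": finger opening in m; "grip_force": force on a finger pad.
Only numpy, scipy, OpenCV 4.12 (cv2) and the standard library are available. Lean on these libraries where they do the work, as an engineer would, in place of code of your own. Each camera call takes 0.05 s, during which the arm holds its last target. There are 200 camera calls.

TASK

The red mask in the green glue press has a freshly glued brow piece. First, with the press lever still up, turn the timer's selector until its pointer clicks in at the three-dot mark; then press the lever's black handle down from above until the yellow pointer stands in the green zone, never going into the red, and keep it there: the program finishes while the robot's fingers still hold the lever down. Leave everything else on the bench where it is.

Things in the scene. Friction and masses are not known exactly. Their poses are not given: they have to be found in the camera images.
- press: Green bench press, fixed. Origin: centre of the underside of its 170 x 320 x 20 mm base; z up; the lever runs along y, pivot at the +y end, black handle at the -y end. The red mask (top 95 mm up) lies on a form in its middle. On the +x side (x 56 to 68, y -70 to -40 mm, up to 210 mm high) stands the scale: white zone on top, green, red at the bottom; a yellow pointer on the lever sweeps over it.
- press_pivot (a point): Pivot of the lever: 110 mm towards the press's +y and 160 mm above the bench. The lever turns about the press's x axis through this point. The fixed posts round it reach 180 mm above the bench.
- press_lever (a joint): Angle of the sprung lever (rad): 0 = up (0.22 above level), grows as the handle goes down, level at 0.22, end stop 0.45. White zone 0 to 0.22, green 0.22 to 0.32 (middle 0.27), red from 0.32. Springs back to 0 when let go. Pushing on the handle's middle takes about 4 N to start, 9 N in the green, 12 N at the stop.
- handle_top (a point): Middle of the upper face of the black rubber handle (32 mm wide in the press's x, 90 mm along the lever, 24 mm thick), where to press; 220 mm from the pivot along the lever. 220 mm above the bench with the lever up, 161 mm in the middle of the green zone. Site z: the face's normal; y: along the lever to the pivot; x: as the press's x.
- timer_box: Dark grey glue timer, 160 x 160 x 50 mm, fixed to the bench, with a red selector knob in the middle of its top. Origin: centre of its underside, z up. White dots round the knob's -x side mark four positions: one, two, three and four dots, clockwise seen from above (from the -y side to the +y side).
- timer_knob (a joint): Angle of the selector (rad), grows clockwise seen from above, stops at 0 and 1.8. It clicks in at 0 (one dot), 0.6 (two dots), 1.2 (three dots) and 1.8 (four dots); let go within 0.15 of one, it is pulled towards it. Turning takes about 0.12 N m at most.
- timer_knob_grip (a point): Grip point of the selector, on its vertical axis, 87 mm above the bench. A red bar 46 mm long (point's x), 14 mm wide (point's y), top 94 mm above the bench, on a 48 mm red disc (top 64 mm up) that turns with it. The point's -x is the white pointer end; grip it across y.
- tin_yellow: Closed paint tin with yellow band, 76 mm across, 90 mm high; origin under its centre. Leave alone.
- tin_blue: Closed paint tin with blue band, 76 mm across, 90 mm high; origin under its centre. Leave alone.
- tin_purple: Closed paint tin with purple band, 76 mm across, 90 mm high; origin under its centre. Leave alone.
- glue_jar: Glue jar with white cap, 56 mm across, 70 mm high; origin under its centre. Leave alone.
- brush_pot: Red pot, 80 mm across and 100 mm high, with brushes up to 245 mm; origin under its centre. Leave alone.
- gold_mask: Gold full mask lying face up, 170 x 150 x 60 mm; origin under its centre. Leave alone.
- sand_block: Cork sanding block, 50 x 95 x 27 mm; origin under its centre. Leave alone.

How it is judged:
On the way:
1. the selector stands at three dots while the lever is still up (value of joint timer_knob between 1.08 and 1.32 rad and value of joint press_lever below 0.06 rad), for 0.3 s.
At the end, for the whole second after the job is handed in: The fingers are pushing on the black handle with more than 2 N, the lever stands in the green zone (0.22 to 0.32 rad), and the selector is at three dots (1.2 rad within 0.12) (value of joint press_lever between 0.22 and 0.32 rad and value of joint timer_knob between 1.08 and 1.32 rad and contact force between the fingers and press_lever above 2 N); the arm keeps its last pose, push and grip.
It fails at once if the lever is pressed well into the red zone (more than 0.35 rad) (value of joint press_lever above 0.35 rad).
It fails at once if a tin, the jar, the pot, the gold mask or the sanding block is pushed more than 30 mm or tipped (distance of any of tin_yellow, tin_blue, tin_purple, glue_jar, brush_pot, gold_mask, sand_block from where it was at the start of the episode above 0.03 m or angle between any of tin_yellow, tin_blue, tin_purple, glue_jar, brush_pot, gold_mask, sand_block's own z axis and vertical above 0.4 rad).
It also fails if it takes over 48 s, if anything falls off the work surface, if the arm or the gripper's body presses on something with over 40 N, if the wrist force passes 120 N, or if a joint passes its speed limit or range.

## Working session

There is one attempt and no reset: what is moved stays moved. The work goes in short steps, Python scripts to look and compute and a tool call to move; the robot and the scene stay as the last step left them, time stands still between calls to the robot, and variables do not carry over. Pictures are saved under pics/ and viewed, at most 10 in all, crops included, and the job is handed in when it is done.

```bash
ls; mkdir -p pics
```

Run:
```python
from rig import robot, cams, order
import cv2,json
o=robot.get_obs();print(o, robot.grip_depth)
for n in("top","side"):
    c=cams.camera(n);cv2.imwrite(f"pics/{n}0.png",c["img"][:,:,::-1]);print({k:v for k,v in c.items() if k!="img"})
```

```text
pics
rig.py
{'time': 0.0, 'q': array([ 9.41495108e-01,  5.28442410e-01,  1.43388260e+00, -1.55121867e-05,
        1.18136362e+00, -1.78524706e-01]), 'joint_velocities': array([-0.00025007,  0.00036773, -0.0014745 , -0.0018436 ,  0.00012844,
       -0.00031657]), 'joint_torque': array([ 1.43398724e-03, -4.40053225e+01, -1.76589721e+01,  6.33807667e-02,
        5.83010016e-02, -1.71459087e-04]), 'position': array([0.27185553, 0.56198688, 0.22159248]), 'tool_rot': array([ 2.23481815e-01,  9.74707536e-01, -9.66472858e-04, -4.05283438e-04]), 'ft_force': array([-0.72492877,  0.37555253, -0.29570149]), 'moment': array([0.03127528, 0.04487373, 0.00168333]), 'grip_force': 0.0, 'grip_width': 0.08699833794581854} 0.0187
{'fx': 481.72656949863256, 'fy': 481.72656949863256, 'cx': 323.54528369223004, 'cy': 191.64108224555866, 'xyz': array([0.34151704, 0.02814   , 1.78938463]), 'attitude': array([ 0.71083056, -0.69956642,  0.05717121, -0.0453673 ])}
{'fx': 371.04131705518154, 'fy': 371.04131705518154, 'cx': 319.1020710801314, 'cy': 198.54363095714783, 'xyz': array([ 0.06482455, -0.5878097 ,  1.0867382 ]), 'attitude': array([ 0.8814381 , -0.32379191,  0.11352427, -0.32455802])}
```

View pics/top0.png

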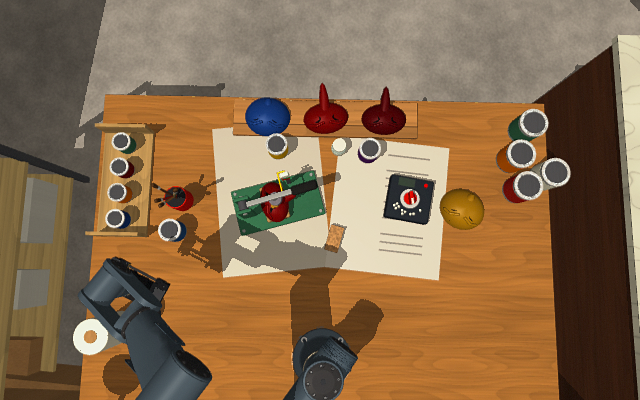

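View pics/side0.png

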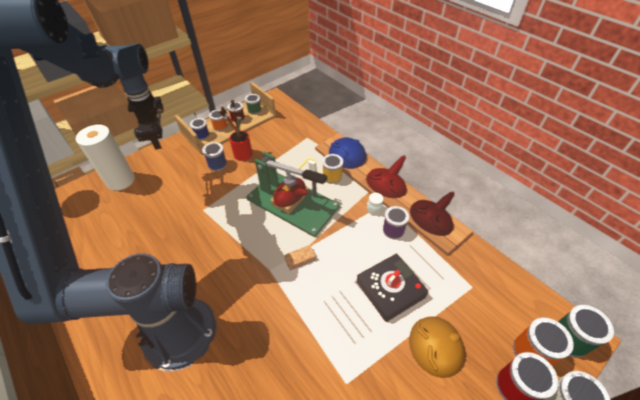

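The top view shows the press centred near (278,200) with its lever running to a handle around (305,188), and the timer near (409,199) with its red knob. The side view shows the timer at about (393,285) and the handle at about (314,177). I'll zoom in on both.

Create h.py:
```python
import numpy as np,cv2
from scipy.spatial.transform import Rotation as R
from rig import robot, cams, order
def ray(c,u,v):
    x,y=(u-c["cx"])/c["fx"],(v-c["cy"])/c["fy"]
    return c["xyz"],R.from_quat(c["attitude"]).apply([x,y,1.])
def plane(c,u,v,z):
    o,d=ray(c,u,v);return o+d*(z-o[2])/d[2]
def proj(c,p):
    q=R.from_quat(c["attitude"]).inv().apply(np.array(p)-c["xyz"])
    return np.array([c["cx"]+c["fx"]*q[0]/q[2],c["cy"]+c["fy"]*q[1]/q[2]])
def cross(c1,p1,c2,p2):
    o1,d1=ray(c1,*p1);o2,d2=ray(c2,*p2)
    t=np.linalg.lstsq(np.c_[d1,-d2],o2-o1,rcond=None)[0]
    a,b=o1+t[0]*d1,o2+t[1]*d2
    return (a+b)/2,np.linalg.norm(a-b)
```

Run:
```python
import cv2,numpy as np
t=cv2.imread("pics/top0.png");s=cv2.imread("pics/side0.png")
f=lambda im,x,y,w,h,k:cv2.resize(im[y:y+h,x:x+w],None,fx=k,fy=k,interpolation=cv2.INTER_CUBIC)
a=f(t,225,160,100,75,4);b=f(t,380,165,60,75,4)
c=f(s,240,150,100,75,4);d=f(s,355,250,80,75,3.9999)
cv2.imwrite("pics/c.png",np.vstack([np.hstack([a,b,np.zeros((300,80,3),np.uint8)]),np.hstack([c,cv2.resize(d,(320,300))])]))
```

```text
(no output)
```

View pics/c.png

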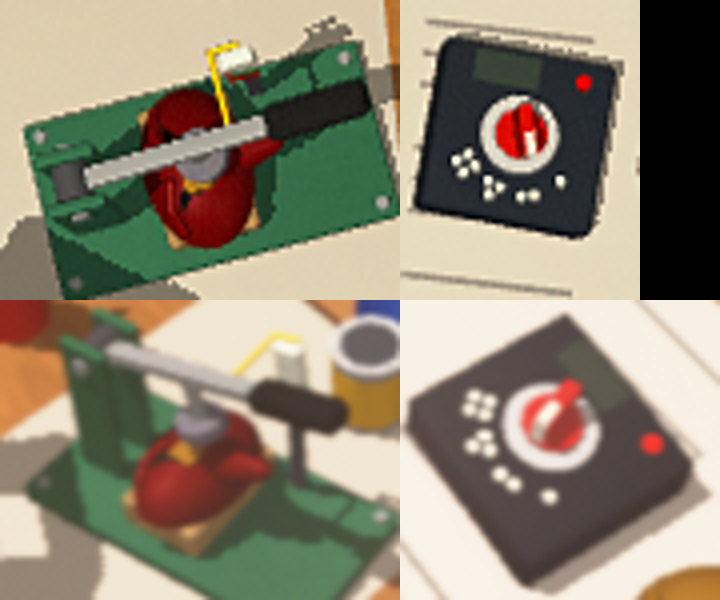

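The crops show the knob at top pixel about (510,197) and its white pointer end near (513,202), between one and two dots. The handle's upper face is centred near top (304.5,187) and side (315,174), and the base screws are visible. Next I measure.

Run:
```python
from h import *
T=cams.camera("top");S=cams.camera("side")
def cen(c,lo,hi,box,name):
    x,y,w,h=box;hsv=cv2.cvtColor(c["img"],cv2.COLOR_RGB2HSV)[y:y+h,x:x+w]
    m=cv2.inRange(hsv,lo,hi)
    n,l,st,ce=cv2.connectedComponentsWithStats(m);i=1+np.argmax(st[1:,4])
    print(name,st[i],ce[i]+[x,y]);return ce[i]+[x,y]
def red(c,box):
    x,y,w,h=box;im=c["img"][y:y+h,x:x+w].astype(int)
    m=((im[...,0]>110)&(im[...,1]<70)).astype(np.uint8)
    m=cv2.morphologyEx(m,cv2.MORPH_CLOSE,np.ones((5,5)))
    n,l,st,ce=cv2.connectedComponentsWithStats(m);i=1+np.argmax(st[1:,4]);print(st[i],ce[i]+[x,y]);return ce[i]+[x,y]
a=red(T,(395,185,30,27));b=red(S,(375,262,40,35))
print("knob",cross(T,a,S,b), plane(T,*a,.075))
# handle black in both
a=cen(T,(0,0,0),(179,255,50),(288,178,32,20),"hT");b=cen(S,(0,0,0),(179,255,60),(300,165,30,25),"hS")
print("handle",cross(T,a,S,b))
# base screws (top)
o=np.array([225,160]);P=[plane(T,*(o+np.array(p)/4),.022) for p in[(39,135),(343,57),(382,201),(75,285)]]
P=np.array(P);print("base",P.mean(0),P.round(3).tolist())
d=(P[0]+P[3]-P[1]-P[2])/2;d/=np.linalg.norm(d);print("press +y dir",d,"pivot",P.mean(0)+.11*d,"handle xy",P.mean(0)-.11*d+0*d)
print("white dots",[plane(T,*(np.array([380,165])+np.array([p[0]-400,p[1]])/4),.05).round(4).tolist() for p in[(560,181),(528,195),(492,187),(463,162)]])
print("disc centre",plane(T,380+120/4,165+131/4,.064))
for n,(u,v) in dict(yel=(277,141),jar=(341,142),pur=(370,147),gold=(462,209),sand=(336,237),pot=(176,198)).items(): print(n,plane(T,u,v,.07).round(3))
```

```text
[  9   6  13  14 126] [409.91269841 197.5       ]
[17  9  8 16 70] [395.98571429 279.8       ]
knob (array([ 0.58178214, -0.31588093,  0.05988   ]), np.float64(0.008379462972352186)) [ 0.57640063 -0.31015249  0.075     ]
hT [  1   2  29  15 251] [303.66135458 187.05976096]Traceback (most recent call last):
  File "<stdin>", line 16, in <module>
  File "<stdin>", line 6, in cen
    return _wrapfunc(a, 'argmax', axis=axis, out=out, **kwds)
    return bound(*args, **kwds)
ValueError: attempt to get argmax of an empty sequence
```

Run:
```python
from h import *
T=cams.camera("top");S=cams.camera("side")
for c,b in((S,(300,168,32,20)),):
    x,y,w,h=b;g=c["img"][y:y+h,x:x+w].max(2);print(g.min())
    m=(g<95).astype(np.uint8);n,l,st,ce=cv2.connectedComponentsWithStats(m);i=1+np.argmax(st[1:,4]);sb=ce[i]+[x,y];print(st[i],sb)
print("handle",cross(T,(303.66,187.06),S,sb))
o=np.array([225,160]);P=np.array([plane(T,*(o+np.array(p)/4),.022) for p in[(39,135),(343,57),(382,201),(75,285)]])
print("base",P.mean(0),P.round(3).tolist())
d=(P[0]+P[3]-P[1]-P[2])/2;d/=np.linalg.norm(d);print("press +y",d,"pivot",P.mean(0)+.11*d,"handle xy",P.mean(0)-.105*d)
print("dots",[plane(T,*(np.array([380,165])+np.array([p[0]-400,p[1]])/4),.05).round(4).tolist() for p in[(560,181),(528,195),(492,187),(463,162)]])
print("disc T",plane(T,410,197.7,.064),"S",plane(S,355+150/4,250+126/4,.062))
for n,(u,v) in dict(yel=(277,141),jar=(341,142),pur=(370,147),gold=(462,209),sand=(336,237),pot=(176,198)).items(): print(n,plane(T,u,v,.07).round(3))
```

```text
61
[  2   3  25  17 202] [314.22772277 176.79207921]
handle (array([0.58731049, 0.06992384, 0.20452415]), np.float64(0.0008080468108575494))
base [0.55768584 0.16949359 0.022     ] [[0.587, 0.328, 0.022], [0.665, 0.049, 0.022], [0.531, 0.011, 0.022], [0.449, 0.29, 0.022]]
press +y [-0.27534913  0.9613443   0.        ] pivot [0.52739743 0.27524146 0.022     ] handle xy [0.58659749 0.06855244 0.022     ]
dots [[0.5336, -0.3514, 0.05], [0.5203, -0.322, 0.05], [0.5271, -0.2893, 0.05], [0.5495, -0.263, 0.05]]
disc T [ 0.57718143 -0.31263232  0.064     ] S [ 0.57207603 -0.31576871  0.062     ]
yel [0.777 0.174 0.07 ]
jar [ 0.778 -0.06   0.07 ]
pur [ 0.761 -0.167  0.07 ]
gold [ 0.538 -0.499  0.07 ]
sand [ 0.431 -0.046  0.07 ]
pot [0.561 0.529 0.07 ]
```

Call:
{"api": "run_rows", "payload": {"motion": [{"z":-0.03}, {"z":-0.03}, {"z":-0.03}, {"x":-0.025, "y":-0.025}, {"x":-0.025, "y":-0.025}, {"x":-0.025, "y":-0.025}, {"x":-0.025, "y":-0.025}, {"x":-0.025, "y":-0.025}, {"x":-0.025, "y":-0.025}, {"x":-0.025, "y":-0.025}, {"x":-0.025, "y":-0.025}, {"x":-0.025, "y":-0.025}, {"x":-0.025, "y":-0.025}, {"x":-0.025, "y":-0.025}, {"x":-0.025, "y":-0.025}, {"x":-0.025, "y":-0.025}]}}

```text
time: 1.63
position: [0.4234, 0.1268, 0.3128]
tool_rot: [0.223, 0.975, 0.0, 0.0]
ft_force: [0.0, 0.6, -0.1]
grip_width: 0.0873
grip_force: 0.0
```

Call:
{"api": "run_rows", "payload": {"motion": [{"x":-0.025, "y":-0.025}, {"x":-0.025, "y":-0.025}, {"x":-0.025, "y":-0.025}, {"x":-0.025, "y":-0.025}, {"x":-0.025, "y":-0.025}, {"x":-0.025, "y":-0.025}, {"x":-0.025, "y":-0.025}, {"x":-0.025, "y":-0.025}, {"x":-0.025, "y":-0.025}, {"x":-0.025, "y":-0.025}, {"x":-0.025, "y":-0.025}, {"x":-0.025, "y":-0.025}, {"x":-0.025, "y":-0.025}, {}]}}

```text
time: 2.8
position: [0.5756, -0.3128, 0.3116]
tool_rot: [0.226, 0.974, -0.002, 0.002]
ft_force: [0.1, -0.2, 0.4]
grip_width: 0.0873
grip_force: 0.0
```

Run:
```python
from h import *
print(robot.get_obs()["q"])
for n in("top","wrist"):
    c=cams.camera(n);cv2.imwrite(f"pics/{n}1.png",c["img"][:,:,::-1]);
print({k:v for k,v in c.items() if k!="img"})
```

```text
[-0.66688808  0.48931122  1.24442143 -0.00247432  1.40333385 -1.78177927]
{'fx': 309.70691628693146, 'fy': 309.70691628693146, 'cx': 324.0033907428383, 'cy': 197.8591755307456, 'xyz': array([ 0.50315524, -0.27354224,  0.47441248]), 'attitude': array([0.83966871, 0.52345166, 0.0760236 , 0.1231878 ])}
```

View pics/wrist1.png

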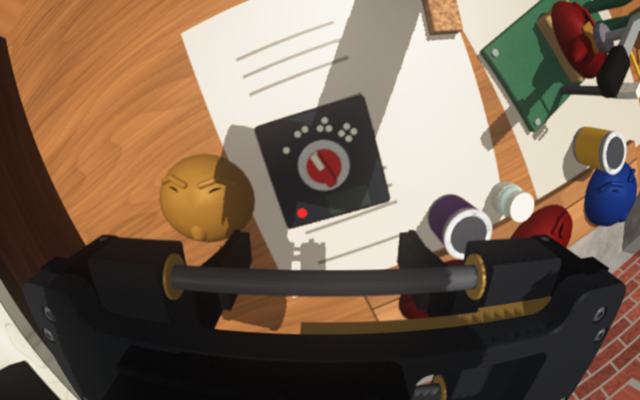

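The wrist view shows the knob at (324,166) with its white pointer end near (316,158), pointing between one dot (286,150) and two dots (302,131). I'll zoom in and measure the angle.

Add to h.py:
```python
def fray(c,u,v):
    x,y=u-c["cx"],v-c["cy"];r=np.hypot(x,y);th=r/c["fx"]
    return c["xyz"],R.from_quat(c["attitude"]).apply([np.sin(th)*x/r,np.sin(th)*y/r,np.cos(th)])
def fplane(c,u,v,z):
    o,d=fray(c,u,v);return o+d*(z-o[2])/d[2]
```

Run:
```python
from h import *
c=cams.camera("wrist");x,y=284,115;im=c["img"][y:y+90,x:x+80]
cv2.imwrite("pics/w2.png",cv2.resize(im[:,:,::-1],None,fx=6,fy=6,interpolation=cv2.INTER_CUBIC))
hsv=cv2.cvtColor(im,cv2.COLOR_RGB2HSV)
m=((hsv[...,1]<70)&(hsv[...,2]>110)).astype(np.uint8)
n,l,st,ce=cv2.connectedComponentsWithStats(m)
for i in range(1,n):
    if st[i,4]>8: print(st[i],(ce[i]+[x,y]).round(1),fplane(c,*(ce[i]+[x,y]),.05).round(4),fplane(c,*(ce[i]+[x,y]),.094).round(4))
```

```text
[ 0  0 12  4 27] [287.9 115.9] [ 0.4898 -0.3201  0.05  ] [ 0.4911 -0.3151  0.094 ]
[35  4  7  7 36] [322.3 121.8] [ 0.5181 -0.2817  0.05  ] [ 0.5165 -0.2807  0.094 ]
[58 10  6  6 32] [344.5 127.5] [ 0.5383 -0.2579  0.05  ] [ 0.5346 -0.2594  0.094 ]
[16 13  7  6 34] [302.7 130.6] [ 0.5171 -0.3111  0.05  ] [ 0.5156 -0.307   0.094 ]
[31 12  7  6 34] [317.8 129.6] [ 0.5251 -0.292   0.05  ] [ 0.5228 -0.2899  0.094 ]
[40 12  7  7 36] [326.7 129.8] [ 0.5306 -0.2812  0.05  ] [ 0.5277 -0.2802  0.094 ]
[65 15  6  7 35] [351.6 132.8] [ 0.5491 -0.2523  0.05  ] [ 0.5442 -0.2543  0.094 ]
[52 17  7  6 35] [339.2 134.6] [ 0.544  -0.2687  0.05  ] [ 0.5397 -0.269   0.094 ]
[ 9 18  6  6 32] [295.5 135.5] [ 0.5187 -0.323   0.05  ] [ 0.517  -0.3176  0.094 ]
[60 22  6  7 33] [346.5 139.6] [ 0.5546 -0.2627  0.05  ] [ 0.5492 -0.2636  0.094 ]
[  13   27   51   50 1071] [320.5 164. ] [ 0.5697 -0.3098  0.05  ] [ 0.5627 -0.3058  0.094 ]
[ 0 34  4  6 22] [285.4 151.5] [ 0.5322 -0.3457  0.05  ] [ 0.5292 -0.338   0.094 ]
```

View pics/w2.png

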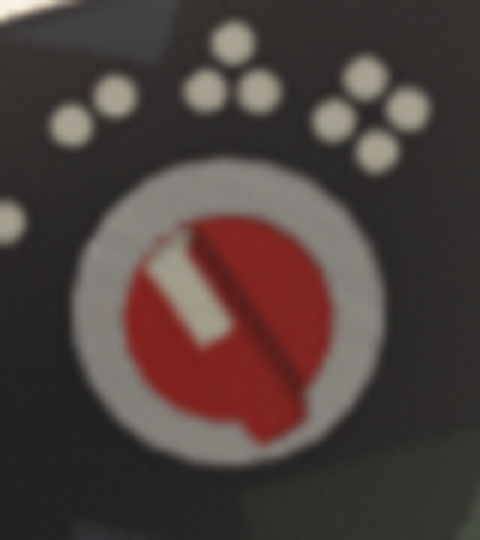

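The zoom shows the white inlay running from crop (170,250) to (216,337), and the bar's far end at about (275,422). The grey ring is centred at (229,311) and the red disc at (229,318).

Run:
```python
from h import *
c=cams.camera("wrist");T=cams.camera("top");f=lambda p,z:fplane(c,284+p[0]/6,115+p[1]/6,z)
print("ring",f((229,311),.051),"disc",f((229,318),.064))
a,b=f((170,250),.094),f((216,337),.094);print("inlay",a,b,np.degrees(np.arctan2(*(a-b)[[1,0]])))
e=f((272,430),.094);print("bar end",e,"mid",(a+e)/2)
k=f((229,318),.064)[:2]
D=np.array([[.5322,-.3457],[.5179,-.317],[.5246,-.285],[.5465,-.2604]])
print("dot angles",np.degrees(np.arctan2(*(D-k).T[::-1])))
d1=fray(c,284+229/6,115+318/6)[1]
t=cross(T,(410,197.7),T,(410,197.7)) if 0 else None
o1,r1=fray(c,284+229/6,115+318/6);o2,r2=ray(T,410,197.7);s=np.linalg.lstsq(np.c_[r1,-r2],o2-o1,rcond=None)[0];print("two views disc",o1+s[0]*r1,o2+s[1]*r2)
print(R.from_quat(robot.get_obs()["tool_rot"]).as_matrix().round(3),robot.get_obs()["position"])
```

```text
ring [ 0.57391741 -0.307941    0.051     ] disc [ 0.57316692 -0.30749293  0.064     ]
inlay [ 0.54971914 -0.30944339  0.094     ] [ 0.57044926 -0.30900176  0.094     ] -178.77955643475656
bar end [ 0.59367402 -0.30719706  0.094     ] mid [ 0.57169658 -0.30832023  0.094     ]
dot angles [-136.99640808 -170.2394464   155.14960737  119.52121833]
two views disc [ 0.56788047 -0.30471789  0.09469997] [ 0.57285092 -0.30637037  0.09570524]
[[-0.9    0.435 -0.001]
 [ 0.435  0.9    0.001]
 [ 0.001  0.001 -1.   ]] [ 0.57369038 -0.3042928   0.31248202]
```

Call:
{"api": "run_rows", "payload": {"motion": [{"x":-0.0014, "y":-0.0045, "z":0.03}, {"z":0.03, "yaw":-0.121}, {"z":0.03, "yaw":-0.121}, {"z":0.03, "yaw":-0.121}, {"z":0.03, "yaw":-0.121}, {"z":0.03}, {}, {}, {}]}}

```text
time: 3.8
position: [0.5745, -0.3103, 0.1345]
tool_rot: [-0.017, 1.0, -0.001, 0.001]
ft_force: [0.1, -0.8, -0.2]
grip_width: 0.087
grip_force: 0.0
```

Run:
```python
from h import *
o=robot.get_obs();print(o["position"],R.from_quat(o["tool_rot"]).as_matrix().round(3)[:2,:2])
c=cams.camera("wrist");cv2.imwrite("pics/w3.png",c["img"][60:360,120:520,::-1]);np.savez("w3.npz",**c)
```

```text
[ 0.57452179 -0.31029069  0.13450804] [[-0.999 -0.034]
 [-0.034  0.999]]
```

View pics/w3.png

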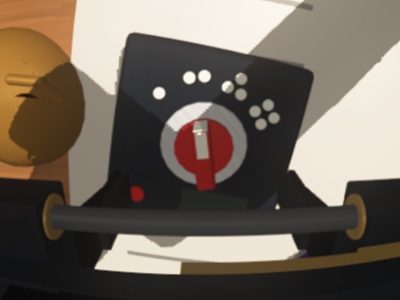

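The crop shows the bar from inlay tip (200,124) to far end (205,188), centred between the fingers (113 and 297). I'll check its angle and height before gripping.

Run:
```python
from h import *
c=dict(np.load("w3.npz"))
a,e=[fplane(c,120+u,60+v,.094) for u,v in((200,123),(205,184))];print(a,e,(a+e)/2,np.degrees(np.arctan2(*(a-e)[[1,0]])),np.linalg.norm(a-e))
print(fplane(c,120+203,60+147,.064))
D=np.array([fplane(c,120+u,60+v,.05)[:2] for u,v in((159,93),(197,76.5),(236,86.5),(263.5,114))]);k=((a+e)/2)[:2]
print(np.degrees(np.arctan2(*(D-k).T[::-1])))
```

```text
[ 0.54560716 -0.31325652  0.094     ] [ 0.59081448 -0.30836298  0.094     ] [ 0.56821082 -0.31080975  0.094     ] -173.82198459370613 0.0454714100093518
[ 0.57262831 -0.31054289  0.064     ]
[-134.17082554 -172.78227326  149.54606006  113.20798728]
```

Call:
{"api": "run_rows", "payload": {"motion": [{"x":0.002, "z":0.02, "yaw":-0.06}, {"z":0.02}, {"z":0.02}, {"z":0.004}, {}, {}]}}

```text
time: 4.35
position: [0.5726, -0.3112, 0.0705]
tool_rot: [-0.047, 0.999, -0.001, 0.001]
ft_force: [0.5, 0.3, -0.4]
grip_width: 0.087
grip_force: 0.0
```

Call:
{"api": "run_rows", "payload": {"motion": [{}, {}, {}, {}, {}, {}, {}], "finger_gap": 0.0, "force": 20}}

```text
time: 4.93
position: [0.5714, -0.3104, 0.0686]
tool_rot: [-0.047, 0.999, 0.0, -0.0]
ft_force: [-0.0, 0.4, -0.3]
grip_width: 0.0482
grip_force: 0.0
```

Call:
{"api": "run_rows", "payload": {"motion": [{}, {}, {}, {}, {}, {}, {}, {}, {}], "finger_gap": 0.0, "force": 30}}

```text
time: 5.68
position: [0.5715, -0.311, 0.0686]
tool_rot: [-0.047, 0.999, -0.0, 0.0]
ft_force: [-0.4, -4.2, -0.6]
grip_width: 0.0136
grip_force: 30.0
```

```bash
python3 -c "
from rig import robot, cams, order;o=robot.get_obs();print(o['moment'],o['grip_width'],o['grip_force'])"
```

```text
[-0.45854457  0.13262508  0.00689138] 0.013592065282498025 29.999128854833543
```

Call:
{"api": "run_rows", "payload": {"motion": [{"yaw":0.08}, {"yaw":0.08}, {"yaw":0.08}, {"yaw":0.08}, {"yaw":0.08}, {"yaw":0.08}, {"yaw":0.08}, {}, {}, {}]}}

```text
time: 6.52
position: [0.5717, -0.3096, 0.0685]
tool_rot: [0.231, 0.973, 0.001, 0.0]
ft_force: [1.8, 2.1, 0.1]
grip_width: 0.0137
grip_force: 30.0
```

Run:
```python
from h import *
o=robot.get_obs();print(o["moment"],R.from_quat(o["tool_rot"]).as_matrix().round(3)[:2,:2])
```

```text
[ 0.40004797 -0.33314757 -0.05069819] [[-0.894  0.449]
 [ 0.449  0.894]]
```

Call:
{"api": "run_rows", "payload": {"motion": [{}, {}, {}, {}, {}, {}], "finger_gap": 0.087}}

```text
time: 7.02
position: [0.5713, -0.3106, 0.0685]
tool_rot: [0.231, 0.973, -0.0, -0.0]
ft_force: [0.2, -0.1, -0.6]
grip_width: 0.0458
grip_force: 0.0
```

Call:
{"api": "run_rows", "payload": {"motion": [{"z":-0.035}, {"z":-0.035}, {"z":-0.035}, {"z":-0.035}, {"z":-0.035}, {"z":-0.035}, {"z":-0.035}, {}, {}, {}]}}

```text
time: 7.85
position: [0.5709, -0.3101, 0.3131]
tool_rot: [0.231, 0.973, 0.0, -0.0]
ft_force: [0.2, 0.5, -0.7]
grip_width: 0.087
grip_force: 0.0
```

Run:
```python
from h import *
o=robot.get_obs();print(o["position"],o["q"])
c=cams.camera("wrist");np.savez("w4.npz",**c);cv2.imwrite("pics/w4.png",cv2.resize(c["img"][115:205,284:364,::-1],None,fx=6,fy=6,interpolation=cv2.INTER_CUBIC))
```

```text
[ 0.57088974 -0.31008861  0.31308187] [-6.69260792e-01  4.82177618e-01  1.25288121e+00 -4.24516288e-05
  1.40755469e+00 -1.77323080e+00]
```

View pics/w4.png

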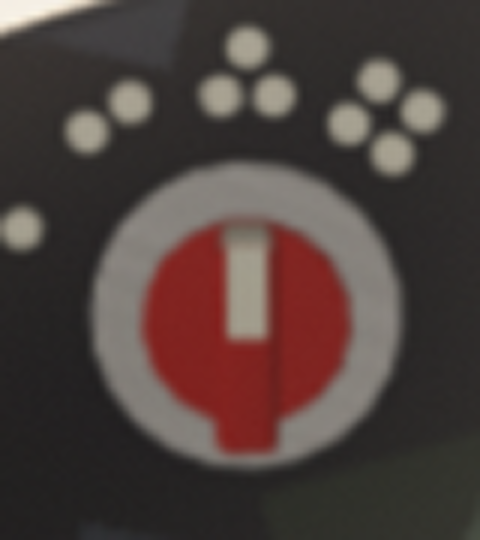

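The pointer (247,230 to 247,340) aims straight at the three-dot centroid (247,80) over the disc centre (247,318), so the selector is set. Next I move above the handle with the fingers shut.

Call:
{"api": "run_rows", "payload": {"motion": [{"x":0.0127, "y":0.0285}, {"x":0.0127, "y":0.0285}, {"x":0.0127, "y":0.0285}, {"x":0.0127, "y":0.0285}, {"x":0.0127, "y":0.0285}, {"x":0.0127, "y":0.0285}, {"x":0.0127, "y":0.0285}, {"x":0.0127, "y":0.0285}, {"x":0.0127, "y":0.0285}, {"x":0.0127, "y":0.0285}, {"x":0.0127, "y":0.0285}, {"x":0.0127, "y":0.0285}, {"yaw":0.119}, {"yaw":0.119}, {"yaw":0.119}, {"yaw":0.119}, {"yaw":0.119}, {"yaw":0.119}, {"yaw":0.119}, {}], "finger_gap": 0.0, "force": 30}}

```text
time: 9.57
position: [0.5882, 0.0636, 0.3112]
tool_rot: [0.606, 0.796, -0.001, -0.002]
ft_force: [-0.3, 0.0, 0.9]
grip_width: 0.0004
grip_force: 0.0
```

Call:
{"api": "run_rows", "payload": {"motion": [{"z":0.025}, {"z":0.025}, {}, {}, {}, {}]}}

```text
time: 10.07
position: [0.5902, 0.0635, 0.2648]
tool_rot: [0.605, 0.796, 0.001, 0.001]
ft_force: [0.4, -0.5, 0.5]
grip_width: 0.0002
grip_force: 0.0
```

```bash
python3 - <<'E'
from h import *
o=robot.get_obs();print(o["position"],R.from_quat(o["tool_rot"]).as_matrix().round(3)[:2,:2])
a=cams.camera("top")["img"][130:240,215:345,::-1];b=cams.camera("side")["img"][130:240,240:370,::-1];w=cams.camera("wrist")["img"]
f=lambda i:cv2.resize(i,None,fx=3,fy=3,interpolation=cv2.INTER_CUBIC)
cv2.imwrite("pics/c5.png",np.hstack([f(a),f(b)]));cv2.imwrite("pics/w5.png",w[:,:,::-1])
E
```

```text
[0.5902028  0.06349656 0.26482427] [[-0.269  0.963]
 [ 0.963  0.269]]
```

View pics/c5.png

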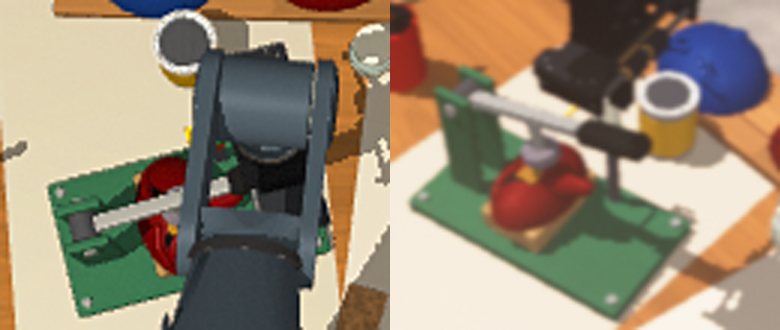

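The crops show the fingertips directly above the handle, which is at side-crop (615,138). I descend to just above contact and then press in steps.

Call:
{"api": "run_rows", "payload": {"motion": [{"y":-0.002, "z":0.02}, {"z":0.018}, {"z":0.01}, {"z":0.01}, {"z":0.01}, {"z":0.01}, {"z":0.01}, {"z":0.01}, {}, {}, {}, {}]}}

```text
time: 11.22
position: [0.5896, 0.0608, 0.1679]
tool_rot: [0.605, 0.796, -0.0, 0.003]
ft_force: [-0.7, -5.7, 7.5]
grip_width: 0.0002
grip_force: 4.2
```

Call:
{"api": "run_rows", "payload": {"motion": [{"z":0.003}, {"z":0.003}, {}, {}, {}, {}]}}

```text
time: 11.72
position: [0.5896, 0.0607, 0.1621]
tool_rot: [0.605, 0.796, -0.0, 0.003]
ft_force: [-1.0, -5.5, 8.3]
grip_width: 0.0002
grip_force: 4.4
```

Run:
```python
from h import *
print(robot.get_obs()["position"])
t=cams.camera("top")["img"];s=cams.camera("side")["img"];w=cams.camera("wrist")["img"]
f=lambda i:cv2.resize(i[:,:,::-1],(400,280),interpolation=cv2.INTER_CUBIC)
W=w[:,:,::-1];W=cv2.resize(W,(448,280))
A=np.hstack([f(s[130:214,245:365]),f(t[155:211,240:320])]);B=np.hstack([W,np.zeros((280,352,3),np.uint8)])
cv2.imwrite("pics/c6.png",np.vstack([A,B]))
```

```text
[0.58961708 0.06070667 0.16210051]
```

View pics/c6.png

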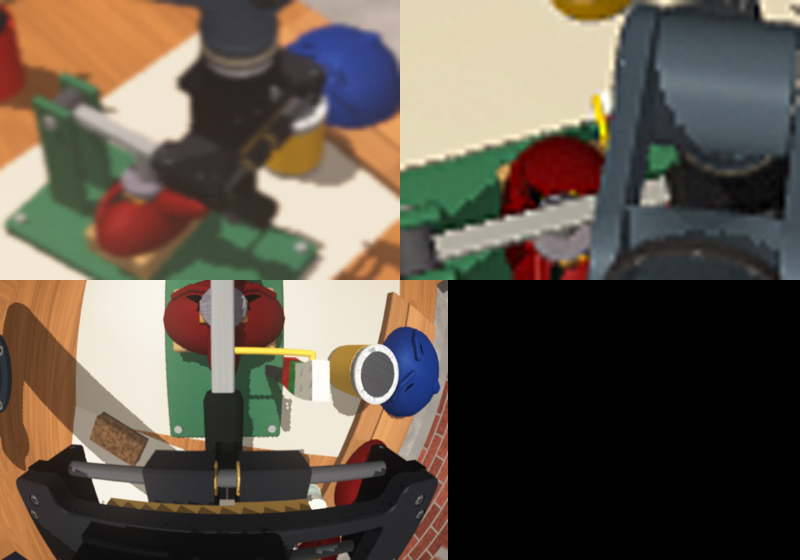

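The wrist view shows the yellow pointer reaching the scale near (315,355) in the composite. Geometry puts the lever near 0.26 rad, and the 8.3 N reading fits that. One close look at the scale to confirm.

Run:
```python
from h import *
c=cams.camera("wrist");T=cams.camera("top");w=c["img"][80:185,360:500,::-1];t=T["img"][165:190,268:290,::-1]
cv2.imwrite("pics/c7.png",np.hstack([cv2.resize(w,(560,420),interpolation=cv2.INTER_CUBIC),cv2.resize(t,(240,420),interpolation=cv2.INTER_CUBIC)]))
# white scale top outline & yellow mask in wrist
hsv=cv2.cvtColor(c["img"],cv2.COLOR_RGB2HSV)[80:185,320:470]
m=cv2.inRange(hsv,(24,180,150),(34,255,255));ys,xs=np.nonzero(m)
p=np.c_[xs+320,ys+80];p=p[p[:,0]<448]
# pointer arm lies in plane of lever: cross with press-x line; distance from the pivot unknown -> top view gives it
hs=cv2.cvtColor(T["img"],cv2.COLOR_RGB2HSV)[165:190,268:290];mt=cv2.inRange(hs,(22,150,120),(34,255,255));yt,xt=np.nonzero(mt);q=np.c_[xt+268,yt+165]
print(p.min(0),p.max(0),q.tolist())
```

```text
[381 104] [381 104] [[279, 174], [279, 175], [279, 176], [279, 177], [279, 178], [280, 178], [279, 179], [280, 179], [280, 180], [280, 181], [281, 181], [280, 182], [281, 182], [280, 183]]
```

View pics/c7.png

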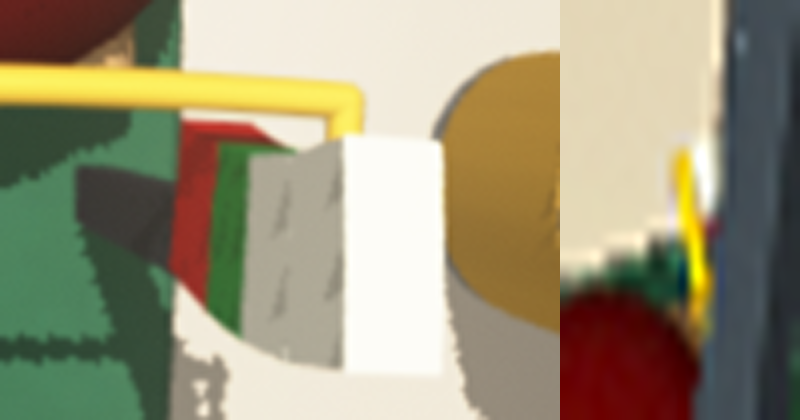

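The scale's near side shows grey-white, green and red bands, and the pointer's elbow is at crop (347,95), with its tip hidden behind the scale. I'll get the lever angle from the elbow's position before and after pressing.

Run:
```python
from h import *
c=cams.camera("wrist");T=cams.camera("top");S=cams.camera("side")
P0=cross(T,(225+212/4,160+49/4),S,(240+283/4,150+40/4))
o1,r1=fray(c,360+347/4,80+95/4);o2,r2=ray(T,278.9,174.0)
s=np.linalg.lstsq(np.c_[r1,-r2],o2-o1,rcond=None)[0];P1=(o1+s[0]*r1+o2+s[1]*r2)/2
d=np.array([-.2753,.9613]);pv=np.array([.5274,.2752])
f=lambda P:np.arctan2(P[2]-.16,(pv-P[:2])@d)
print(P0,P1,np.linalg.norm(o1+s[0]*r1-o2-s[1]*r2),f(P0[0]),f(P1),f(P0[0])-f(P1))
o=robot.get_obs();print(o["time"],o["position"],o["ft_force"])
```

```text
(array([0.64142401, 0.15754542, 0.1822635 ]), np.float64(0.0024825779182006814)) [0.64242207 0.16122775 0.13463133] 0.005166874438086019 0.15287877791083668 -0.17773483379817936 0.33061361170901604
12.1167 [0.58962679 0.0607343  0.16211216] [-1.30156553 -5.32139086  8.41886364]
```

Triangulating the elbow is coarse: a ray mismatch of about 5 mm over a 144 mm radius. The tip height (162 mm at 223 mm from the pivot, giving about 0.264 rad) is much tighter, and the 8.4 N push agrees with mid-green.

```bash
python3 -c "
from rig import robot, cams, order;print(order.hand_in())"
```

```text
the job is handed in; nothing more can be done
None
```

The job is handed in: the selector is at three dots, confirmed in the wrist view, and the shut fingers hold the lever down with about 8 N at about 0.26 rad (mid-green), worked out from fingertip height and push force; the pointer tip was hidden in the pictures and a rough triangulation gave 0.33 rad.

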